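# Set up the stone carver's bench

### The arm

A 6-joint arm with a two-finger parallel gripper is mounted at the origin on the work surface. World frame = base frame: x ahead of the robot, y to its left, z up, the work surface at z = 0. Lengths are in mm, angles in rad, forces in N, time in s.
With the tool pointing down it reaches from about 400 to 925 mm from the base axis. Payload 12.5 kg.
Tool frame: the origin (TCP) lies between the finger pads; the fingertips stand env.tip_extent ahead of it and the grasp point (between the pads) lies 11 mm behind it (env.tip_extent is the distance from the TCP to the fingertips, in mm); z points along the fingers, y is the line along which they close (so a half turn about z gives the same grasp; the last joint's range is limited). The gripper opens to 95 mm and grips with 3 to 60 N. Pads are 20 mm wide; open, the fingers measure 119 mm over their backs; the gripper's body (75 mm by 180 mm) begins 59 mm behind the grasp point.
Start: joints at [-1.336, 0.491, 1.559, -0, 1.092, -0.106], TCP at [208.924, -589.064, 222.661] pointing down, gripper open.
Joint ranges: [-3.1, 3.1], [-0.84, 2.19], [0.05, 2.79], [-1.13, 4.28], [0.06, 2.93], [-2.69, 2.69]. Speed limits (rad/s): [2.22, 2.22, 2.79, 3.14, 3.14, 3.14].

### API

Orientations are given as [roll, pitch, yaw] about the fixed x, y, z axes, in that order (R = Rz(yaw) Ry(pitch) Rx(roll)).
In Python, from cell import env gives the robot as it stands.
- The arm moves only by the tool carry_out, never from a script. Its argument "motion" is a list of rows, each a list of 5 numbers: the shift along the tool's x, y, z in mm, then the turn about the tool's z in degrees, then the closure, from 0 (fully open) to 1 (shut). A call has 1 to 12 rows; each row shifts and turns the commanded pose from where the row before left it, along the tool's axes as they then stand; what a row does not reach is not made up. A row lasts 1/10 s, in which the tool goes at most 50 mm and 8.59 degrees, less where a joint would pass 70% of its speed; a pose out of reach is approached as far as the arm can. A call with a gripper value outside its range is refused whole. The fingers move at their own pace and stop on an object; the grip force is fixed at half the most. Time passes only in rows, so rows that do not move let the fingers close. It gives the time, the measured TCP pose, the force, the opening and the grip force at its end, in the units of the state.
- env.state(): the state, without advancing time (a new reading comes with each control period).
- env.read_camera(name): name is "scene" or "top"; returns a dict with "color" (384x512x3 uint8, red, green, blue), "K" (3x3 intrinsics, pixels), "R" (3x3) and "t" (3): a world point X has camera coordinates R X + t. Camera axes: x right, y down, z forward; pixel columns grow to the right and rows downward; lengths in mm; the calibration is good to about 2 mm. A picture is of the moment at which its call begins. There is no depth.
- env.job_done(): hands the job in; it is judged then, once.
The state is a dict: "t": time; "joints": joint angles; "qvel": joint speeds; "tau": joint torques, N m; "eef_pos": TCP position; "tcp_rot": TCP orientation; "ft_force": force on the tool from outside, world axes, zero at the start; "moment": the same for the moment, N m; "opening": opening from 0.0 (shut) to 1.0 (fully open); "grip_force": force on a finger pad.
Only numpy, scipy, OpenCV 4.12 (cv2) and the standard library are available. Lean on these libraries where they do the work, as an engineer would, in place of code of your own. Each camera call takes 0.05 s, during which the arm holds its last target. There are 200 camera calls.

### The job

Get the bench ready for carving: swing the easel's keeper open, lay the green stone slab flat on the sloped board between the two lines, lengthwise up the slope and down against the ledge, then turn the keeper back over it until it clicks home. Also lay every chisel level across both rails of the tool rest, each in a notch of its own with its grip between the rails and its cutting edge pointing away from you. Leave the dish, the tool can and the hammer where they are.

Things in the scene. Friction and masses are not known exactly. Their poses are not given: they have to be found in the camera images.
- easel: the carving easel: wooden foot frame on the bench, 172 x 170 mm, open at both sides, carrying the board that rises away from the robot at 20 degrees, its edges about 35 and 95 mm above the bench. Origin: centre of the foot's underside; x away from the robot. In place, the stone lies flat on the board between the two lines, lower end against the ledge.
- board: easel's sloped plywood board, 170 mm wide, 184 mm up the slope. Origin: mid-width, where its face meets the upper side of the ledge (dark strip across the low edge, 150 mm wide, 13 mm proud). x up the slope along the face, y across to the robot's left, z out of the face. Thin dark lines at y = -30, +30 mm mark the stone's sides. Stone in place: origin at x = 45, y = 0, z = 0 mm.
- keeper (a joint): angle (rad) of the keeper, a steel swing arm with orange T-bar. 1.4 (stop): shut, arm points down the slope over the stone's upper end. 0 (stop): open, arm points to the robot's right. Shuts clockwise seen from above. Ball detent: loose below 0.6, then up to 0.2 N m until it clicks over at 1.05 and snaps to 1.4 (let go before, it springs back); as much to open. Starts shut.
- keeper_grip (a point): on the keeper's axis, 50 mm out from the board's face at board x = 124, y = 0 mm: where the middle of the fingers may be to grip the T-bar (38 mm long, 12 mm wide, lying along the arm, from 30 to 54 mm out from the face). x axis: along the arm to its tip; z: out of the face.
- keeper_tip (a point): tip of the keeper's arm, on its underside, 44 mm from the axis. The arm is 16 mm wide and lies 20 to 28 mm out from the board's face. Shut, it covers the last 10 mm of the stone's upper end and passes 2 mm above it; open, it is clear of the stone's place.
- stone: the dark green stone slab to be carved, 90 x 60 x 18 mm, about 0.26 kg, lying flat on the mat at the start. Origin: centre of its underside; x along its 90 mm length, z out of its top face (lighter panel, round dark pool). Either end may go up the slope.
- rest: tool rest: wooden base 130 x 240 x 12 mm with two upright rails, 10 mm thick, 240 mm long, centred at x = -45 and +45 mm, open between down to the base. Origin: centre of the base's underside; x away from the robot, y along the rails to its left. Notches across both at y = -96, -48, 0, 48, 96 mm, 18 mm wide, flat floors 45 mm above the bench; teeth between rise to 55 mm.
- chisel0: chisel with blue grip (may be absent), 0.09 kg: round steel bar, 9 mm thick, 150 mm long, eight-sided sleeve 16 mm across, 60 mm long at its middle. Origin: middle of its axis (centre of mass), 8 mm up when lying on the mat; x to the flat 12 mm wide cutting edge. In the rest: sleeve between the rails, bare bar on both notch floors, origin 49.5 mm up.
- edge0 (a point): cutting edge of chisel0, 75 mm along its x axis from its middle.
- chisel1: chisel with green grip (may be absent), 0.09 kg: round steel bar, 9 mm thick, 150 mm long, eight-sided sleeve 16 mm across, 60 mm long at its middle. Origin: middle of its axis (centre of mass), 8 mm up when lying on the mat; x to the flat 12 mm wide cutting edge. In the rest: sleeve between the rails, bare bar on both notch floors, origin 49.5 mm up.
- edge1 (a point): cutting edge of chisel1, 75 mm along its x axis from its middle.
- chisel2: chisel with ochre grip (may be absent), 0.09 kg: round steel bar, 9 mm thick, 150 mm long, eight-sided sleeve 16 mm across, 60 mm long at its middle. Origin: middle of its axis (centre of mass), 8 mm up when lying on the mat; x to the flat 12 mm wide cutting edge. In the rest: sleeve between the rails, bare bar on both notch floors, origin 49.5 mm up.
- edge2 (a point): cutting edge of chisel2, 75 mm along its x axis from its middle.
- chisel3: chisel with cream grip (may be absent), 0.09 kg: round steel bar, 9 mm thick, 150 mm long, eight-sided sleeve 16 mm across, 60 mm long at its middle. Origin: middle of its axis (centre of mass), 8 mm up when lying on the mat; x to the flat 12 mm wide cutting edge. In the rest: sleeve between the rails, bare bar on both notch floors, origin 49.5 mm up.
- edge3 (a point): cutting edge of chisel3, 75 mm along its x axis from its middle.
- chisel4: chisel with dark red grip (may be absent), 0.09 kg: round steel bar, 9 mm thick, 150 mm long, eight-sided sleeve 16 mm across, 60 mm long at its middle. Origin: middle of its axis (centre of mass), 8 mm up when lying on the mat; x to the flat 12 mm wide cutting edge. In the rest: sleeve between the rails, bare bar on both notch floors, origin 49.5 mm up.
- edge4 (a point): cutting edge of chisel4, 75 mm along its x axis from its middle.
- dish: bystander: white ceramic water dish, 110 mm wide, 22 mm high; origin: centre of its underside.
- toolcan: bystander: green can with tools in it, 72 mm wide, 105 mm high (tools to 170 mm); origin: centre of its underside.
- mallet: bystander: small hammer, 200 mm long, lying on the mat beyond the easel; origin under its middle.
Not all that is in view belongs to the job. Leave any orange look-alike of the chisel3 alone.

How it is judged:
By the outcome, as a careful person would: the job done as asked, in the order asked, and still so for the second after the job is handed in, with the robot touching nothing.
Of chisel0, chisel1, chisel2, chisel3, chisel4 only 3 to 5 are there at a start; the rules pass over those that are not, and their reading is None.
At some moment in a run one of stone may be knocked a few centimetres aside while the robot is not near it.
Once in a run the grip may slacken for a moment while it holds something.
It also fails if it takes over 210 s, if anything falls off the work surface, if the arm or the gripper's body presses on something with over 40 N, if the wrist force passes 120 N, or if a joint passes its speed limit or range.

## Working session

There is one attempt and no reset: what is moved stays moved. The work goes in short steps, Python scripts to look and compute and a tool call to move; the robot and the scene stay as the last step left them, time stands still between calls to the robot, and variables do not carry over. Pictures are saved under pics/ and viewed, at most 14 in all, crops included, and the job is handed in when it is done.

Besides the shell and the picture viewer there is one more tool, called after "Emit:" as name(argument=value, ...), one argument or row to a line, values as JSON. carry_out: Moves the arm, as the interface text tells. Its arguments: {"type":"object","properties":{"motion":{"type":"array"}},"required":["motion"]}

```bash
ls; mkdir -p pics; python3 - <<'E'
from cell import env
import cv2
for n in("scene","top"):
    d=env.read_camera(n); cv2.imwrite(f"pics/{n}0.png",cv2.resize(d["color"][:,:,::-1],(800,600),interpolation=cv2.INTER_CUBIC))
    print(n,d["K"].round(1).tolist(),d["R"].round(4).tolist(),d["t"].round(1).tolist())
print(env.tip_extent,env.state())
E
```

```text
pics
scene [[379.6, 0.0, 259.2], [0.0, 379.6, 190.2], [0.0, 0.0, 1.0]] [[0.4137, 0.9102, -0.0203], [0.5857, -0.2831, -0.7595], [-0.697, 0.3023, -0.6502]] [-211.5, -203.8, 1563.5]
top [[433.8, 0.0, 252.6], [0.0, 433.8, 196.8], [0.0, 0.0, 1.0]] [[-0.0167, -0.9998, -0.0063], [-0.9968, 0.0172, -0.0787], [0.0788, 0.005, -0.9969]] [7.7, 501.3, 1561.9]
8.0 {'t': 0.1, 'joints': array([-1.33557818e+00,  4.91492561e-01,  1.55940206e+00, -2.76819641e-06,
        1.09169860e+00, -1.05609305e-01]), 'qvel': array([-2.05285358e-03, -6.04244321e-04,  8.27319556e-04, -1.06522310e-05,
        2.26426734e-04, -2.20266178e-03]), 'tau': array([ 2.65969269e-03, -6.13621688e+01, -2.58605629e+01,  6.94023189e-02,
        4.70129214e-02, -5.92465699e-05]), 'eef_pos': array([ 208.88222562, -588.83490566,  222.11968859]), 'tcp_rot': array([-3.14059740e+00, -1.03031331e-04,  3.40828674e-01]), 'ft_force': array([ 0.709555  , -1.2637529 ,  0.53614362]), 'moment': array([-0.09221828, -0.00489369, -0.024454  ]), 'grip_force': 0.0, 'opening': 1.0004691177975626}
```

View pics/scene0.png

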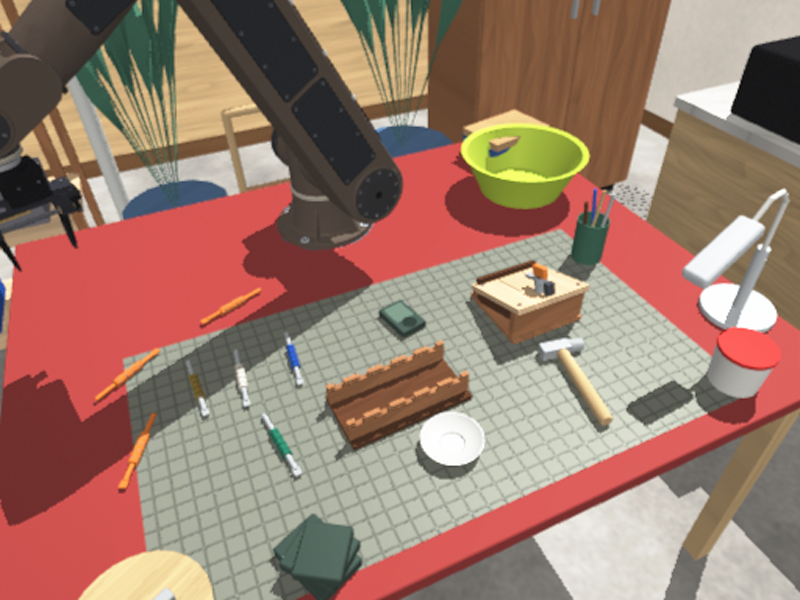

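View pics/top0.png

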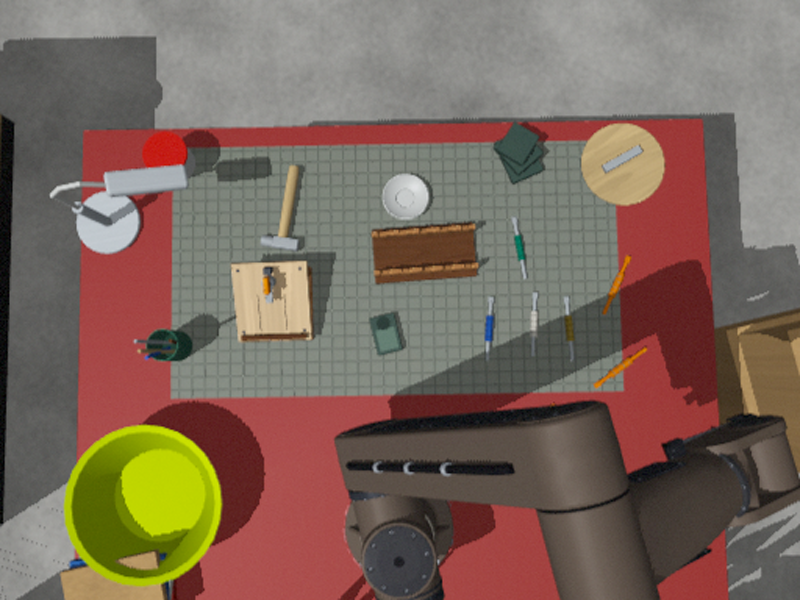

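The scene shows four chisels: blue (490,328), cream (534,322), ochre (569,328) and green (519,247) in the top view. The three orange ones are decoys. The stone is at (386,333), the easel at (273,300) and the rest at (426,252). The dark pile at the top is something else. I'll zoom in next.

```bash
cat > h.py <<'E'
from cell import env
import numpy as np, cv2
def cam(n): return env.read_camera(n)
def ray(d,uv,z):
    "pixel(s) -> world points on plane z"
    uv=np.atleast_2d(np.float64(uv)); r=np.c_[uv,np.ones(len(uv))]@np.linalg.inv(d["K"]).T@d["R"]
    c=-d["R"].T@d["t"]; return c+r*((z-c[2])/r[:,2])[:,None]
def tri(d1,p1,d2,p2):
    P=[d["K"]@np.c_[d["R"],d["t"]] for d in(d1,d2)]
    X=cv2.triangulatePoints(P[0],P[1],np.float64(p1).reshape(2,1),np.float64(p2).reshape(2,1)); return (X[:3]/X[3]).ravel()
def proj(d,X):
    c=np.atleast_2d(X)@d["R"].T+d["t"]; p=c@d["K"].T; return p[:,:2]/p[:,2:]
def crop(d,u0,v0,u1,v1,f,name):
    cv2.imwrite("pics/"+name,cv2.resize(d["color"][v0:v1,u0:u1,::-1],None,fx=f,fy=f,interpolation=cv2.INTER_CUBIC))
def mask(d,lo,hi,box=None):
    h=cv2.cvtColor(d["color"],cv2.COLOR_RGB2HSV); m=cv2.inRange(h,lo,hi)
    if box: k=np.zeros_like(m); u0,v0,u1,v1=box; k[v0:v1,u0:u1]=1; m=m*k
    return m
def comps(m,amin):
    n,l,s,c=cv2.connectedComponentsWithStats(m); return [(c[i],s[i,4],np.argwhere(l==i)[:,::-1]) for i in range(1,n) if s[i,4]>=amin]
def go(x,y,z,yaw=None):
    "shift in tool axes from the present pose to a world TCP target"
    s=env.state(); p,a=s["eef_pos"],s["tcp_rot"]; R=cv2.Rodrigues(np.array([0,0,a[2]]))[0]@np.diag([1,-1,-1.])
    print("at",p.round(1),"yaw deg",np.degrees(a[2]).round(1),"shift",(R.T@(np.array([x,y,z])-p)).round(1), "" if yaw is None else "turn %.1f"%-((yaw-np.degrees(a[2])+90)%180-90),"j6 %.2f"%s["joints"][5])
E
python3 - <<'E'
from h import *
a=cam("top");b=cam("scene")
crop(a,300,130,400,240,5,"t1.png"); crop(b,110,190,210,310,5,"s1.png")
A=cv2.resize(a["color"][140:225,145:215],None,fx=5,fy=5,interpolation=2);B=cv2.resize(b["color"][160:225,295:380],None,fx=5,fy=5,interpolation=2)
cv2.imwrite("pics/e1.png",np.hstack([A,np.pad(B,((0,100),(0,0),(0,0)))])[:,:,::-1])
E
```

```text
(no output)
```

View pics/t1.png

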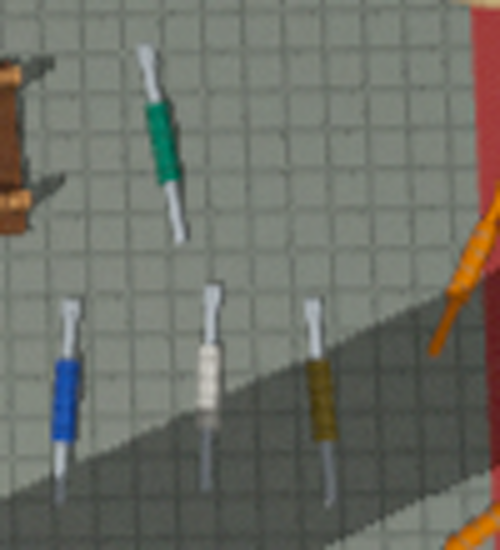

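View pics/s1.png

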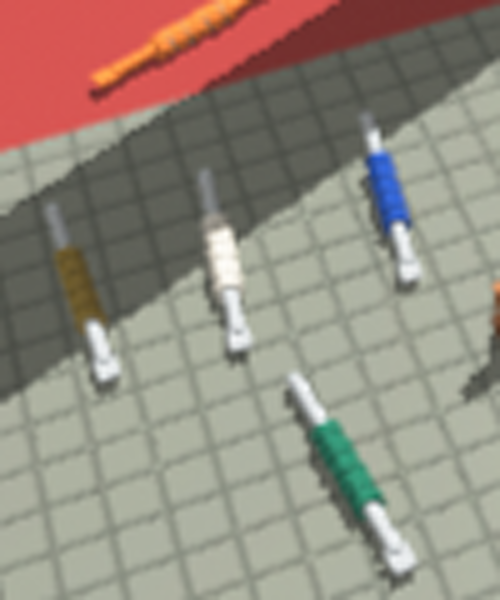

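View pics/e1.png

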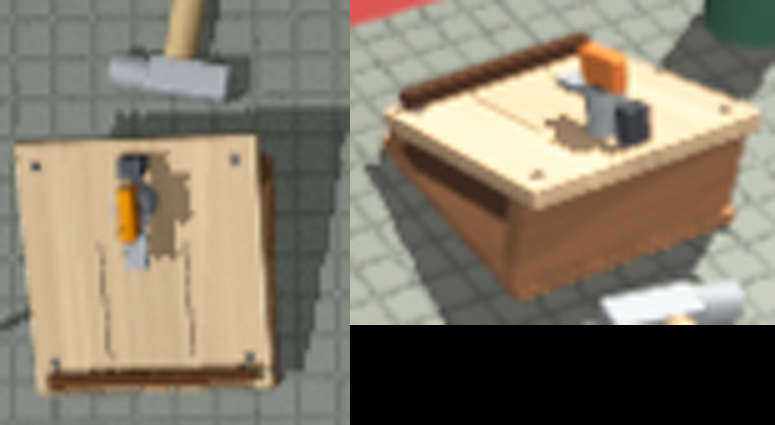

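In the crops, every chisel's splayed edge is at the top of the top view (+x): green (147,48), blue (71,300), cream (213,286), ochre (313,300). The easel is turned slightly, with board corners at (17,142), (253,137), (274,385), (40,392) and the lines at about u=105 and u=189.

```bash
cat > m.py <<'E'
from h import *
a=cam("top");b=cam("scene")
f=lambda u,v,o:np.array([(u+.5)/5-.5+o[0],(v+.5)/5-.5+o[1]])
print("cam centres",[(-d["R"].T@d["t"]).round() for d in(a,b)])
T=(300,130);S=(110,190)
for n,e,g,e2,g2 in(("green",(147,48),(182,240),(403,565),(295,380)),("blue",(71,300),(59,503),(410,278),(366,118)),("cream",(213,286),(206,490),(238,348),(204,172)),("ochre",(313,300),(331,505),(108,378),(52,207))):
    p=[ray(a,f(*q,T),8)[0] for q in(e,g)]; q=[ray(b,f(*q,S),8)[0] for q in(e2,g2)]
    for r in(p,q):
        d=r[0]-r[1]; print(n,((r[0]+r[1])/2).round(1)[:2],"len %.0f yaw %.1f"%(np.hypot(*d[:2]),np.degrees(np.arctan2(d[1],d[0]))))
E_=(145,140)
for n,q,z in(("UL",(17,142),95),("UR",(253,137),95),("LL",(40,392),35),("LR",(274,385),35),("lineLtop",(100,243),72),("lineLbot",(110,355),45),("lineRtop",(185,243),72),("lineRbot",(193,355),45)): print(n,ray(a,f(*q,E_),z).round(1)[0])
# orange T-bar
for d,bx in((a,(145,140,215,225)),(b,(295,160,380,225))):
    for c in comps(mask(d,(8,190,150),(20,255,255),bx),10): print("orange",c[0].round(1),c[1])
# stone, sleeves
def blob(d,lo,hi,bx,z,n):
    c=max(comps(mask(d,lo,hi,bx),8),key=lambda c:c[1]); r=cv2.minAreaRect(ray(d,c[2],z)[:,:2].astype(np.float32)); print(n,ray(d,c[0],z)[0].round(1)[:2],c[1],np.round(r[1],0),round(r[2],1),np.round(r[0],1))
for n,lo,hi in(("green",(75,120,60),(90,255,255)),("blue",(105,150,80),(125,255,255)),("ochre",(18,110,40),(32,255,255))):
    blob(a,lo,hi,(300,130,390,240),12,n); blob(b,lo,hi,(110,200,215,310),12,n)
print(cv2.cvtColor(a["color"],cv2.COLOR_RGB2HSV)[200:228:3,247].tolist())
E
python3 m.py
python3 - <<'E'
from h import *
a=cam("top");b=cam("scene")
A=cv2.resize(a["color"][130:235,225:315],None,fx=5,fy=5,interpolation=2);B=cv2.resize(b["color"][185:290,200:305],None,fx=5,fy=5,interpolation=2)
cv2.imwrite("pics/r1.png",np.hstack([A[:,:400],B[:,:400]])[:,:,::-1]); cv2.imwrite("pics/r1.png",cv2.cvtColor(np.hstack([A[:,:450],B[:,:350]]),4))
E
```

```text
cam centres [array([ 377.,   -9., 1596.]), array([1297., -338.,  858.])]
green [ 640.  -298.2] len 145 yaw 8.5
green [ 642.4 -296.6] len 143 yaw 8.4
blue [ 450.8 -219.5] len 149 yaw -5.0
blue [ 454.7 -219.5] len 145 yaw -5.5
cream [ 458.9 -325.5] len 150 yaw -3.8
cream [ 460.6 -324.7] len 150 yaw -4.8
ochre [ 446.9 -407.4] len 150 yaw 2.9
ochre [ 450.1 -406.5] len 150 yaw 3.0
UL [602.9 362.9  95. ]
UR [603.5 197.7  95. ]
LL [429.9 360.7  35. ]
LR [432.1 192.   35. ]
lineLtop [533.3 309.6  72. ]
lineLbot [455.2 308.1  45. ]
lineRtop [532.2 249.5  72. ]
lineRbot [454.2 248.6  45. ]
orange [169.8 183. ] 26
green [ 640.6 -296.3] 70 [59. 16.] 7.6 [ 640.7 -296.3]
green [ 643.2 -297. ] 100 [61. 14.] 8.7 [ 643.4 -297. ]
blue [ 451.8 -218.9] 64 [15. 55.] 88.4 [ 451.8 -220.5]
blue [ 453.9 -219.1] 61 [13. 62.] 85.1 [ 454.4 -218.9]
ochre [ 448.8 -406. ] 68 [56. 15.] 4.2 [ 448.6 -405.9]
ochre [ 450.7 -406.2] 68 [63. 14.] 4.0 [ 451.3 -406.5]
[[56, 17, 106], [77, 68, 71], [79, 68, 64], [81, 68, 64], [78, 51, 126], [76, 52, 128], [76, 51, 126], [77, 54, 127], [78, 56, 104], [47, 18, 130]]
```

View pics/r1.png

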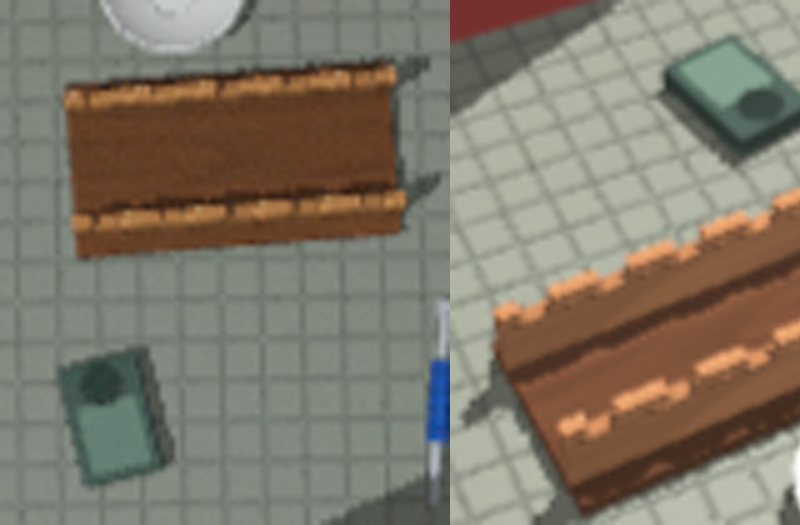

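The rest's rail-top lines run (67,97)-(396,76) for the far rail and (74,222)-(405,200) for the near rail. The stone's top face has corners near (60,368), (147,347), (168,463), (90,485).

```bash
cat > m2.py <<'E'
from h import *
a=cam("top");b=cam("scene")
f=lambda u,v,o:np.array([(u+.5)/5-.5+o[0],(v+.5)/5-.5+o[1]])
TE=(145,140); SE=(295-70,160)
for n,t,s in(("UL",(17,142),(760,112)),("UR",(253,137),(537,196)),("LR",(274,383),(386,112))): print(n,tri(a,f(*t,TE),b,f(*s,SE)).round(1))
R=(225,130)
P=[ray(a,f(*q,R),55)[0] for q in((67,97),(396,76),(74,222),(405,200))]
for i,p in enumerate(P): print("rail",p.round(1))
c=sum(P)/4; d=P[0]+P[2]-P[1]-P[3]; print("rest c",c.round(1),"yaw",np.degrees(np.arctan2(-d[0],d[1])).round(2),"len",np.hypot(*d[:2])/2,"sep",np.linalg.norm((P[0]+P[1]-P[2]-P[3])/2))
# rail tops by colour
for d,bx,n in((a,(230,135,312,185),"top"),(b,(205,215,305,275),"scene")):
    for c in comps(mask(d,(8,90,165),(20,255,255),bx),6): print(n,c[1],ray(d,c[0],55)[0].round(1)[:2],end=" ")
    print()
m=mask(a,(70,35,40),(88,255,255),(232,195,262,230)); c=max(comps(m,20),key=lambda c:c[1]); r=cv2.minAreaRect(ray(a,c[2],18)[:,:2].astype(np.float32)); print("stone",r,c[1])
m=mask(b,(65,60,20),(90,255,255),(235,185,280,225)); c=max(comps(m,20),key=lambda c:c[1]); r=cv2.minAreaRect(ray(b,c[2],12)[:,:2].astype(np.float32)); print("stone sc",r,c[1])
o=[max(comps(mask(d,(5,150,150),(22,255,255),bx),5),key=lambda c:c[1]) for d,bx in((a,(160,170,185,200)),(b,(335,165,365,185)))]
print([x[0].round(1) for x in o],[x[1] for x in o],"tbar",tri(a,o[0][0],b,o[1][0]).round(1))
print("ledge top edge",ray(a,f(155,370,TE),50).round(1), "line bottoms",ray(a,f(110,355,TE),42).round(1))
E
python3 m2.py
```

```text
UL [603.4 363.7  95. ]
UR [604.8 199.3  89.4]
LR [434.4 193.8  31. ]
rail [672.1  48.7  55. ]
rail [ 683.1 -188.1   55. ]
rail [581.4  45.   55. ]
rail [ 593.1 -192.2   55. ]
rest c [632.5 -71.7  55. ] yaw 2.75 len 237.32641318156502 sep 90.41582689096195
top 11 [ 680.6 -142.7] top 15 [674.4 -39.1] top 9 [677.7 -91.2] top 13 [671.9   7.2] top 11 [588.2 -94.6] top 11 [ 591.2 -143.8] top 11 [ 5.829e+02 -5.000e-01] top 11 [585.4 -48. ] 
scene 11 [585.5  38.7] scene 37 [589.5   4.3] scene 37 [592.3 -43.2] scene 41 [594.9 -91.1] scene 41 [ 597.8 -138. ] scene 11 [675.1  43.1] scene 106 [678.9 -15.3] scene 29 [ 601.2 -178.5] scene 50 [683.1 -86.1] scene 54 [ 685.7 -134.8] scene 37 [ 689.3 -174.3] 
stone ((442.18701171875, 21.825319290161133), (87.46956634521484, 59.20566177368164), 13.218608856201172) 390Traceback (most recent call last):
  File "m2.py", line 15, in <module>
    m=mask(b,(65,60,20),(90,255,255),(235,185,280,225)); c=max(comps(m,20),key=lambda c:c[1]); r=cv2.minAreaRect(ray(b,c[2],12)[:,:2].astype(np.float32)); print("stone sc",r,c[1])
                                                           ~~~^^^^^^^^^^^^^^^^^^^^^^^^^^^^^^^
ValueError: max() iterable argument is empty
```

Emit:
carry_out(
  motion=[
    [0,0,0,6.5,1],
    [0,0,0,6.5,1],
    [0,0,0,6.5,1],
    [34,-33,0,0,1],
    [34,-33,0,0,1],
    [34,-33,0,0,1],
    [34,-33,0,0,1],
    [34,-33,0,0,1],
    [34,-33,0,0,1],
    [34,-33,0,0,1],
    [34,-33,0,0,1],
    [34,-33,0,0,1],
  ],
)

```text
t: 1.7
eef_pos: [516.0, -290.4, 222.8]
tcp_rot: [3.141, -0.0, 0.0]
ft_force: [-0.6, -0.7, -0.2]
opening: 0.05
grip_force: 0.0
```

```bash
cat > m3.py <<'E'
from h import *
a=cam("top");b=cam("scene")
f=lambda u,v,o:np.array([(u+.5)/5-.5+o[0],(v+.5)/5-.5+o[1]])
TE=(145,140)
o=[max(comps(mask(d,(5,150,120),(22,255,255),bx),3),key=lambda c:c[1]) for d,bx in((a,(160,170,185,200)),(b,(335,165,365,185)))]
print([x[0].round(1) for x in o],[x[1] for x in o],"tbar",tri(a,o[0][0],b,o[1][0]).round(1))
r=cv2.minAreaRect(o[0][2].astype(np.float32)); print(r)
print("ledge top edge",ray(a,f(155,370,TE),50).round(1), "line bottoms",ray(a,f(110,355,TE),42).round(1))
for n,bx,z in(("dish",(230,105,285,145),22),):
    c=max(comps(mask(a,(0,0,185),(180,40,255),bx),50),key=lambda c:c[1]); print(n,ray(a,c[0],z).round(0))
print("can",ray(a,(107,221),105).round(0))
# stone in scene: corners of top face from crop r1
q=[(668,72),(733,37),(741,130)]; t=[(90,485),(60,368),(147,347),(168,463)]
for p in q: print("stone scene",ray(b,f(*p,(110,185)),18)[0].round(1))
for p in t: print("stone top",ray(a,f(*p,(225,130)),18)[0].round(1))
go(520,280,250,0)
E
python3 m3.py
```

```text
[array([169.8, 182.2]), array([344.8, 172.9])] [np.int32(33), np.int32(64)] tbar [548.3 281.  121.2]
((169.5, 182.5), (9.0, 3.0), 90.0)
ledge top edge [[443.7 275.   50. ]] line bottoms [[455.4 308.8  42. ]]
dish [[771. -37.  22.]]
can [[420. 501. 105.]]
stone scene [414.6 -13.8  18. ]
stone scene [400.9  39.5  18. ]
stone scene [486.3   7.   18. ]
stone top [393.8  37.4  18. ]
stone top [479.3  58.   18. ]
stone top [493.5  -5.7  18. ]
stone top [408.8 -19.5  18. ]
at [ 517.8 -288.2  222.6] yaw deg 0.3 shift [   5.1 -568.2  -27.4] turn 0.3 j6 0.95
```

Emit:
carry_out(
  motion=[
    [1,-49.8,0,0,1],
    [1,-49.8,0,0,1],
    [1,-49.8,0,0,1],
    [1,-49.8,0,0,1],
    [1,-49.8,0,0,1],
    [1,-49.8,0,0,1],
    [0,-49.8,0,0,1],
    [0,-49.8,0,0,1],
    [0,-49.8,0,0,1],
    [0,-49.8,0,0,1],
    [0,-49.8,0,0,1],
    [0,-49.8,0,0,1],
  ],
)

```text
t: 3.0
eef_pos: [520.4, 307.2, 222.7]
tcp_rot: [3.141, -0.0, 0.0]
ft_force: [0.6, -0.1, 0.6]
opening: 0.001
grip_force: 0.0
```

Emit:
carry_out(
  motion=[
    [0,0,30,0,1],
    [0,0,30,0,1],
    [0,0,0,0,1],
    [0,0,0,0,1],
  ],
)

```text
t: 3.4
eef_pos: [520.9, 305.3, 163.1]
tcp_rot: [3.141, 0.0, -0.0]
ft_force: [0.3, -0.4, 0.6]
opening: 0.008
grip_force: 0.0
```

```bash
python3 - <<'E'
from h import *
a=cam("top");b=cam("scene"); s=env.state(); go(527,308,92.7,0)
p=s["eef_pos"]; tip=p-[0,0,8]
print(tip,proj(a,tip),proj(b,tip))
u,v=proj(b,tip)[0].astype(int); ua,va=proj(a,tip)[0].astype(int)
out=[]
for d,(x,y) in((a,(ua,va)),(b,(u,v))):
    I=cv2.resize(d["color"][y-40:y+40,x-35:x+35],None,fx=5,fy=5,interpolation=2); q=(proj(d,tip)[0]-[x-35,y-40]+.5)*5-.5; cv2.circle(I,tuple(q.round().astype(int).tolist()),2,(255,0,255),-1); out.append(I)
cv2.imwrite("pics/c1.png",np.hstack(out)[:,:,::-1])
E
```

```text
at [521.4 305.4 164.2] yaw deg -0.0 shift [ 5.6 -2.6 71.5] turn -0.0 j6 1.99
[521.38582461 305.44463849 156.24385678] [[160.58973342 189.22984971]] [[348.11256952 157.16499819]]
```

View pics/c1.png

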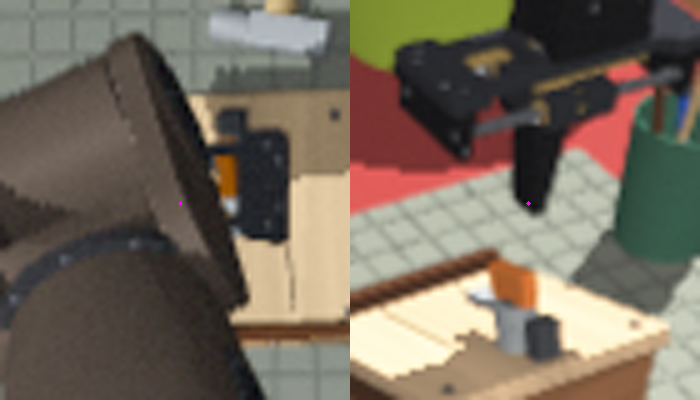

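The scene picture shows the closed fingertip at (533,210) against its projection at (528,203), so the calibration agrees to about 2 mm. Next I descend beside the keeper's arm.

Emit:
carry_out(
  motion=[
    [5.6,-7.5,0,0,1],
    [0,0,30,0,1],
    [0,0,30,0,1],
    [0,0,11,0,1],
    [0,0,0,0,1],
  ],
)

```text
t: 4.0
eef_pos: [526.1, 313.2, 91.0]
tcp_rot: [3.141, 0.001, 0.0]
ft_force: [-0.1, 0.3, 0.4]
opening: -0.0
grip_force: 0.0
```

Emit:
carry_out(
  motion=[
    [0,5,0,0,1],
    [-1,5,0,0,1],
    [-2,5,0.5,0,1],
    [-2,5,0.5,0,1],
    [-1,5,0.5,0,1],
    [0,4,0,0,1],
    [0,4,0,0,1],
    [0,4,0,0,1],
  ],
)

```text
t: 4.8
eef_pos: [519.9, 275.7, 90.2]
tcp_rot: [3.141, 0.0, 0.0]
ft_force: [-0.9, -0.0, -0.9]
opening: 0.005
grip_force: 0.6
```

Emit:
carry_out(
  motion=[
    [1,4.5,-0.5,0,1],
    [1.5,4.5,-0.5,0,1],
    [1.5,4,-0.5,0,1],
    [2,4,-0.7,0,1],
    [2.5,4,-0.9,0,1],
    [3,3,-1,0,1],
    [3,2,-1,0,1],
    [0,0,0,0,1],
  ],
)

```text
t: 5.6
eef_pos: [530.8, 250.6, 93.8]
tcp_rot: [3.141, 0.009, -0.0]
ft_force: [-16.9, 10.9, -2.6]
opening: 0.003
grip_force: 9.6
```

```bash
python3 - <<'E'
from h import *
b=cam("scene"); crop(b,295,150,380,225,8,"k1.png"); print(env.state()["ft_force"])
E
```

```text
[-18.23169681  10.20598116  -1.94991011]
```

View pics/k1.png

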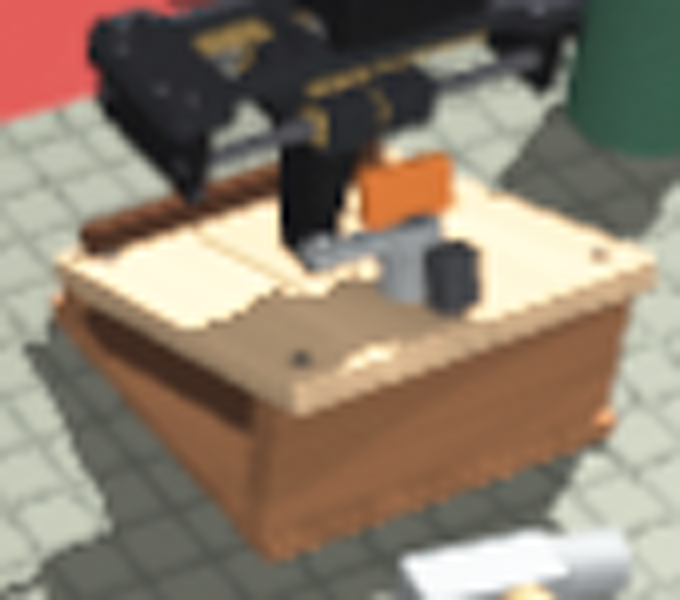

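The T-bar now lies across the board and the arm points to −y against its stop, so the keeper is open. I'm backing off and moving towards the stone.

Emit:
carry_out(
  motion=[
    [-6,0,0,0,1],
    [-4,0,-10,0,1],
    [0,0,-45,0,1],
    [0,0,-45,0,1],
    [0,45,0,0,0.3],
    [10,45,0,0,0],
    [10,40,0,0,0],
    [0,0,0,0,0],
  ],
)

```text
t: 6.45
eef_pos: [546.0, 116.0, 196.4]
tcp_rot: [3.141, -0.002, -0.004]
ft_force: [0.0, 0.4, -1.0]
opening: 0.282
grip_force: 0.0
```

```bash
cat > st.py <<'E'
from h import *
a=cam("top");b=cam("scene")
m=mask(a,(70,35,40),(88,255,255),(225,185,270,235)); c=max(comps(m,20),key=lambda c:c[1]); r=cv2.minAreaRect(ray(a,c[2],18)[:,:2].astype(np.float32)); print("stone top",np.round(r[0],1),np.round(r[1],1),r[2],c[1])
H=cv2.cvtColor(b["color"],cv2.COLOR_RGB2HSV)
m=mask(b,(68,30,110),(88,140,255),(230,180,280,225)); cs=comps(m,15)
for c in cs: print("scene light",c[0],c[1],np.median(H[c[2][:,1],c[2][:,0]],0))
for u,v in((256,200),(264,207),(250,210),(256,216)): print(H[v,u])
go(446,22,200,13)
E
python3 st.py
```

```text
stone top [442.1  22.3] [87.5 58.3] 13.054008483886719 389
scene light [256.00877193 200.46491228] 228 [ 71.5  47.  159.5]
[ 71  47 175]
[79 55 79]
[40 23 99]
[41 23 90]
at [545.1 119.2 196. ] yaw deg -0.1 shift [-99.   97.4  -4. ] turn -13.1 j6 1.67
```

Emit:
carry_out(
  motion=[
    [-34,32,0,0,0],
    [-34,32,0,0,0],
    [-33,32.5,0,0,0],
    [0,0,0,-6.5,0],
    [0,0,0,-6.5,0],
    [0,0,45,0,0],
    [0,0,45,0,0],
    [0,0,30,0,0],
    [0,0,0,0,0],
    [0,0,0,0,0],
  ],
)

```text
t: 7.55
eef_pos: [444.1, 24.2, 75.8]
tcp_rot: [3.142, 0.0, 0.228]
ft_force: [-0.4, -0.4, 0.5]
opening: 1.0
grip_force: 0.0
```

```bash
python3 - <<'E'
from h import *
go(444.5,22.5,13,13); b=cam("scene"); crop(b,215,130,305,230,6,"g1.png"); print(env.state()["opening"])
E
```

```text
at [444.1  24.2  75.8] yaw deg 13.1 shift [ 0.   1.8 62.8] turn 0.1 j6 1.25
1.0027673240014818
```

View pics/g1.png

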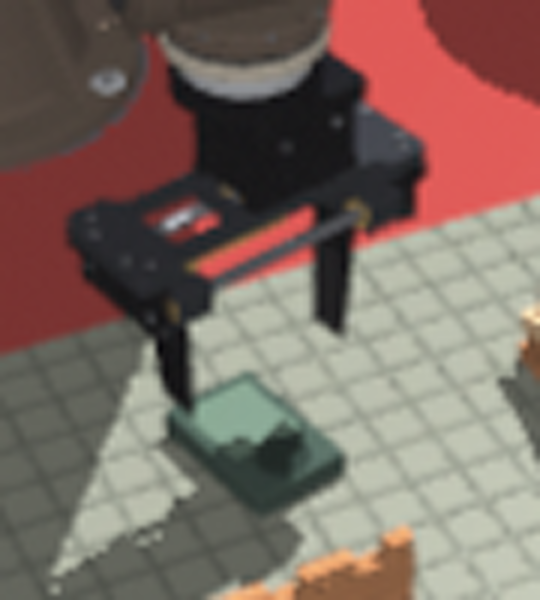

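The fingers straddle the stone, whose top-face corners are about (168,412), (250,372), (342,460) and (262,490). Next: descend and grip.

Emit:
carry_out(
  motion=[
    [0,1.8,30,0,0],
    [0,0,25,0,0],
    [0,0,8,0,0],
    [0,0,0,0,0.45],
    [0,0,0,0,0.45],
    [0,0,0,0,0.45],
    [0,0,0,0,0.45],
    [0,0,0,0,0.45],
    [0,0,0,0,0.45],
  ],
)

```text
t: 8.5
eef_pos: [444.4, 21.9, 12.8]
tcp_rot: [3.141, -0.001, 0.227]
ft_force: [-1.0, 1.6, 8.1]
opening: 0.629
grip_force: 30.0
```

```bash
python3 - <<'E'
from h import *
s=env.state();print(s["eef_pos"],s["grip_force"],s["opening"]*95)
b=cam("scene");f=lambda u,v:np.array([(u+.5)/6-.5+215,(v+.5)/6-.5+130])
for q in((168,412),(250,372),(342,460),(262,490)): print(ray(b,f(*q),18)[0].round(1))
E
```

```text
[444.38342275  21.89575882  12.75613243] 30.00154584646225 59.75290671364147
[410.2 -14.2  18. ]
[399.   40.6  18. ]
[487.   55.6  18. ]
[489.6   7.   18. ]
```

Emit:
carry_out(
  motion=[
    [0,0,-20,0,0.45],
    [0,0,-45,0,0.45],
    [0,0,-45,0,0.45],
    [0,0,-30,6.1,0.45],
    [0,0,0,6.1,0.45],
    [0,0,0,0,0.45],
    [0,0,0,0,0.45],
  ],
)

```text
t: 9.25
eef_pos: [443.7, 21.9, 151.8]
tcp_rot: [-3.142, 0.001, 0.017]
ft_force: [-0.1, 0.2, -2.0]
opening: 0.631
grip_force: 30.0
```

```bash
python3 - <<'E'
from h import *
go(490.5,279.3,150,0.8);s=env.state();print(s["grip_force"],s["opening"]*95)
E
```

```text
at [443.7  21.9 151.8] yaw deg 1.0 shift [  51.3 -256.5    1.8] turn 0.2 j6 1.45
29.99982476234436 59.90017691182646
```

Emit:
carry_out(
  motion=[
    [7,-35,0,0,0.45],
    [7,-35,0,0,0.45],
    [7,-35,0,0,0.45],
    [7,-35,0,0,0.45],
    [7,-35,0,0,0.45],
    [7,-35,0,0,0.45],
    [7,-35,0,0,0.45],
    [2.5,-11.5,0,0,0.45],
    [0,0,30,0,0.45],
    [0,0,20,0,0.45],
    [0,0,0,0,0.45],
    [0,0,0,0,0.45],
  ],
)

```text
t: 10.45
eef_pos: [491.8, 278.7, 101.9]
tcp_rot: [3.141, 0.002, 0.015]
ft_force: [0.4, 0.1, -2.3]
opening: 0.621
grip_force: 30.0
```

```bash
python3 - <<'E'
from h import *
go(490.5,279.3,69.2,0.8);s=env.state();print(s["grip_force"],s["opening"]*95)
a=cam("top");b=cam("scene")
A=cv2.resize(a["color"][140:225,135:215],None,fx=5,fy=5,interpolation=2);B=cv2.resize(b["color"][140:225,305:385],None,fx=5,fy=5,interpolation=2)
cv2.imwrite("pics/p1.png",np.hstack([A,B])[:,:,::-1])
E
```

```text
at [491.8 278.7 101.9] yaw deg 0.9 shift [-1.3 -0.7 32.7] turn 0.1 j6 1.95
29.996574819087982 58.99324503955487
```

View pics/p1.png

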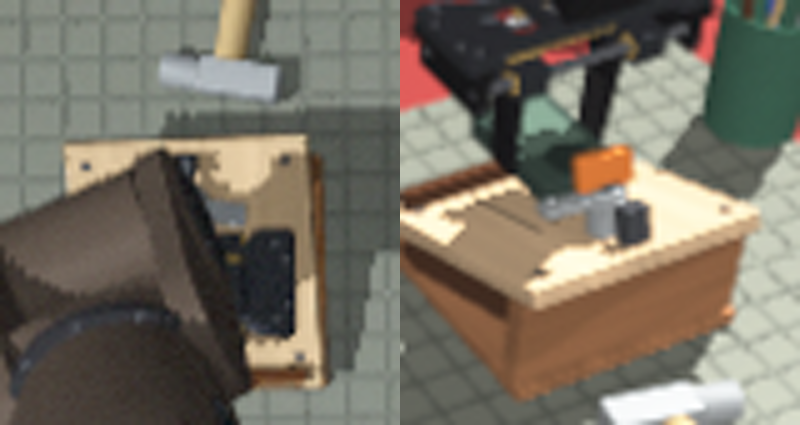

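The stone is level above the board and the keeper arm is open and clear at (590,200). I'll press it down slowly.

Emit:
carry_out(
  motion=[
    [0,-0.5,8,0,0.45],
    [0,0,6,0,0.45],
    [0,0,3,0,0.45],
    [0,0,2,0,0.45],
    [0,0,2,0,0.45],
    [0,0,2,0,0.45],
    [0,0,2,0,0.45],
    [0,0,0,0,0.45],
  ],
)

```text
t: 11.35
eef_pos: [491.5, 279.5, 77.3]
tcp_rot: [3.141, 0.001, 0.015]
ft_force: [-4.9, -1.8, 4.1]
opening: 0.627
grip_force: 30.0
```

Emit:
carry_out(
  motion=[
    [0,0,2,0,0.45],
    [0,0,2,0,0.45],
    [0,0,1.5,0,0.45],
    [0,0,1,0,0.45],
    [0,0,0.5,0,0.45],
    [0,0,0,0,0.45],
  ],
)

```text
t: 11.95
eef_pos: [491.9, 279.5, 70.2]
tcp_rot: [3.141, 0.0, 0.014]
ft_force: [-3.3, -3.2, 4.6]
opening: 0.632
grip_force: 30.0
```

Emit:
carry_out(
  motion=[
    [0,0,0.5,0,0.45],
    [-1.4,0,0.5,0,0.45],
    [-1.4,0,0.5,0,0.45],
    [-1.4,0,0.5,0,0.45],
    [0,0,0,0,0.45],
  ],
)

```text
t: 12.45
eef_pos: [488.5, 279.9, 68.4]
tcp_rot: [-3.141, -0.002, 0.015]
ft_force: [3.8, 0.6, 4.2]
opening: 0.632
grip_force: 30.0
```

```bash
python3 - <<'E'
from h import *
print(env.state()["ft_force"])
a=cam("top");b=cam("scene")
A=cv2.resize(a["color"][140:225,135:215],None,fx=5,fy=5,interpolation=2);B=cv2.resize(b["color"][140:225,305:385],None,fx=5,fy=5,interpolation=2)
cv2.imwrite("pics/p2.png",np.hstack([A,B])[:,:,::-1])
E
```

```text
[3.75937241 0.5808844  4.16861991]
```

View pics/p2.png

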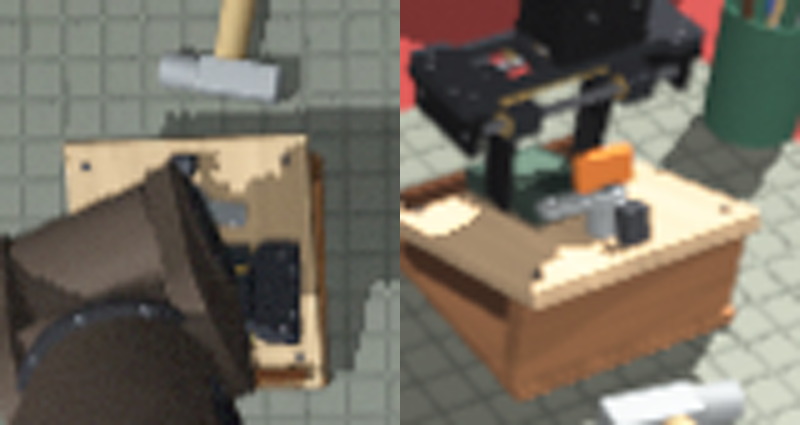

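The stone looks flat on the board in the scene crop at (520,180). I'll keep sliding it to the ledge.

Emit:
carry_out(
  motion=[
    [-1.4,0,0.5,0,0.45],
    [-1.4,0,0.5,0,0.45],
    [0,0,0,0,0.45],
  ],
)

```text
t: 12.85
eef_pos: [488.3, 280.0, 68.4]
tcp_rot: [-3.14, -0.008, 0.015]
ft_force: [14.1, -3.4, 6.0]
opening: 0.628
grip_force: 30.0
```

Emit:
carry_out(
  motion=[
    [-1.4,0,0.5,0,0.45],
    [-1.4,0,0.5,0,0.45],
    [0,0,0,0,0.45],
  ],
)

```text
t: 13.15
eef_pos: [488.1, 280.1, 68.6]
tcp_rot: [-3.139, -0.014, 0.016]
ft_force: [23.5, -5.5, 12.7]
opening: 0.627
grip_force: 30.0
```

Emit:
carry_out(
  motion=[
    [2.5,0,-1,0,0.45],
    [0,0,0,0,0.45],
    [0,0,0,0,0.25],
    [0,0,0,0,0.2],
    [0,0,0,0,0.15],
    [0,0,0,0,0.15],
    [0,0,-20,0,0.15],
    [0,0,-45,0,0.15],
    [0,0,-30,0,0.15],
    [0,45,0,0,0.5],
    [0,45,0,0,1],
    [0,45,0,0,1],
  ],
)

```text
t: 14.35
eef_pos: [485.9, 143.4, 162.3]
tcp_rot: [3.142, 0.0, 0.016]
ft_force: [1.7, 0.6, -0.1]
opening: 0.656
grip_force: 0.0
```

Emit:
carry_out(
  motion=[
    [0,45,0,0,1],
    [0,0,0,0,1],
  ],
)

```text
t: 14.55
eef_pos: [486.9, 95.7, 162.1]
tcp_rot: [3.141, 0.001, 0.01]
ft_force: [-0.1, 0.2, -0.2]
opening: 0.486
grip_force: 0.0
```

```bash
python3 - <<'E'
from h import *
a=cam("top");b=cam("scene")
A=cv2.resize(a["color"][140:225,140:220],None,fx=5,fy=5,interpolation=2);B=cv2.resize(b["color"][140:225,305:385],None,fx=5,fy=5,interpolation=2)
cv2.imwrite("pics/p3.png",np.hstack([A,B])[:,:,::-1]); go(560,200,150,0)
E
```

```text
at [487.2  98.9 162.2] yaw deg 0.7 shift [  74.1 -100.2   12.2] turn 0.7 j6 1.63
```

View pics/p3.png

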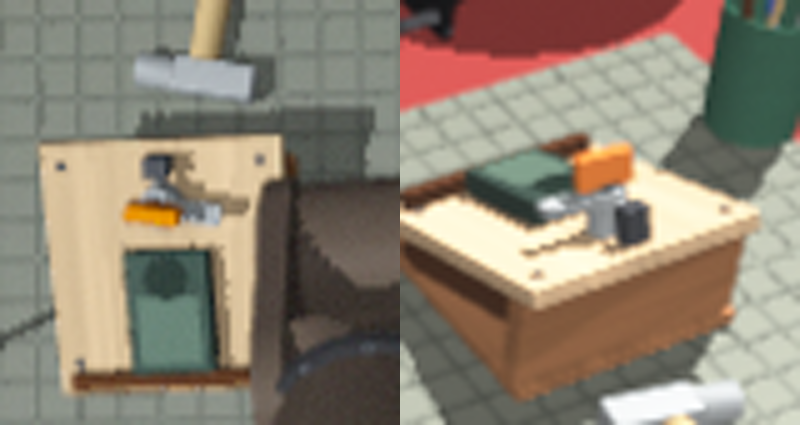

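The stone lies between the lines with its lower end against the ledge: edges at (124,250)-(133,370) and about (213,250)-(216,370), lines at (125,243)-(135,355) and (210,243)-(218,355). Now I bring the closed fingers to the far side of the arm.

Emit:
carry_out(
  motion=[
    [30,-36,0,0.7,1],
    [30,-36,0,0,1],
    [28.5,-36,0,0,1],
    [0,-36.5,0,0,1],
    [0,0,25,0,1],
    [0,0,15,0,1],
    [0,0,0,0,1],
  ],
)

```text
t: 15.35
eef_pos: [573.3, 246.3, 119.9]
tcp_rot: [3.14, 0.004, 0.005]
ft_force: [-0.8, 0.3, -0.4]
opening: 0.005
grip_force: 0.0
```

```bash
python3 - <<'E'
from h import *
go(575.7,243.4,119,0);print(env.state()["ft_force"],env.state()["opening"])
E
```

```text
at [573.3 246.3 119.9] yaw deg 0.3 shift [2.4 2.9 0.9] turn 0.3 j6 1.87
[-0.84171166  0.25325778 -0.39195736] 0.004608673023651934
```

Emit:
carry_out(
  motion=[
    [-2.5,0,1.7,0,1],
    [-2,0,1.7,0,1],
    [-4.6,1.7,1.7,0,1],
    [-4.6,1.7,1.7,0,1],
    [-4,0,1.4,0,1],
    [-4,0,1.5,0,1],
    [-3.8,0,1.4,0,1],
    [0,0,0,0,1],
  ],
)

```text
t: 16.15
eef_pos: [548.8, 241.1, 111.0]
tcp_rot: [3.141, 0.001, 0.002]
ft_force: [-1.5, 0.5, 2.3]
opening: 0.008
grip_force: 1.2
```

Emit:
carry_out(
  motion=[
    [-3,-1.3,1.1,0,1],
    [-3,-1.5,1.1,0,1],
    [-3,-1.5,1.1,0,1],
    [-2.8,-1.5,1,0,1],
    [-2.5,-2.6,0.9,0,1],
    [-2.6,-2.6,0.9,0,1],
    [-1,-1.7,0.4,0,1],
    [-1,-1.7,0.4,0,1],
    [0,0,0,0,1],
  ],
)

```text
t: 17.05
eef_pos: [529.8, 255.6, 103.7]
tcp_rot: [3.141, 0.002, 0.002]
ft_force: [-0.3, 0.3, -0.0]
opening: 0.005
grip_force: 0.0
```

```bash
python3 - <<'E'
from h import *
print(env.state()["ft_force"])
a=cam("top");b=cam("scene")
A=cv2.resize(a["color"][140:225,140:220],None,fx=5,fy=5,interpolation=2);B=cv2.resize(b["color"][140:225,305:385],None,fx=5,fy=5,interpolation=2)
cv2.imwrite("pics/p4.png",np.hstack([A,B])[:,:,::-1])
E
```

```text
[-0.31363773  0.34337885 -0.00841491]
```

View pics/p4.png

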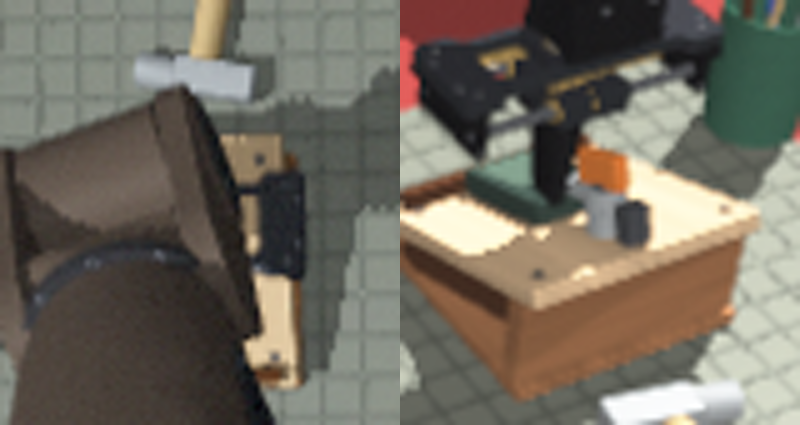

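The T-bar stands in line with the slope again and the force has dropped to zero, so the keeper snapped shut. I'm retracting and checking by measurement.

Emit:
carry_out(
  motion=[
    [0,10,0,0,1],
    [0,10,-20,0,1],
    [0,5,-45,0,1],
    [-3,45,-20,0,0.5],
    [-6,49,0,0,0.5],
    [-6,49,0,0,0.5],
    [-6,49,0,0,0.5],
    [-6,49,0,0,0.5],
    [-6,49,0,0,0.5],
    [-6,49,0,0,0.5],
    [-6,49,0,0,0.5],
    [0,30,0,0,0.5],
  ],
)

```text
t: 18.35
eef_pos: [485.1, -191.0, 189.2]
tcp_rot: [3.141, 0.0, -0.0]
ft_force: [1.2, -0.5, -0.0]
opening: 0.501
grip_force: 0.0
```

```bash
cat > fin.py <<'E'
from h import *
def pca(d,c,z):
    P=ray(d,c[2],z)[:,:2]; w,V=np.linalg.eigh(np.cov(P.T)); v=V[:,1]*np.sign(V[0,1]); return P.mean(0).round(1),np.degrees(np.arctan2(v[1],v[0])).round(1),np.sqrt(w*12).round(0)
def chis(a,b):
    for n,lo,hi in(("green",(75,120,60),(90,255,255)),("blue",(105,150,70),(125,255,255)),("ochre",(18,110,40),(32,255,255))):
        for d,k in((a,"T"),(b,"S")):
            bx=(205,125,395,235) if k=="T" else (105,170,310,310)
            cs=comps(mask(d,lo,hi,bx),8)
            for c in cs: print(n,k,c[1],*pca(d,c,8))
if __name__=="__main__":
    a=cam("top");b=cam("scene")
    for d,bx in((a,(155,165,190,205)),(b,(330,160,370,190))):
        c=max(comps(mask(d,(5,150,120),(22,255,255),bx),3),key=lambda c:c[1]); print("tbar",c[0].round(1),c[1],*pca(d,c,121))
    m=mask(a,(70,35,40),(88,255,255),(155,180,190,222))
    for c in comps(m,20): print("stone",c[0],c[1],cv2.minAreaRect(ray(a,c[2],72)[:,:2].astype(np.float32)))
    chis(a,b); go(452.8,-219.3,150,-5.2)
E
python3 fin.py
```

```text
tbar [169.8 182.3] 35 [548.4 281.4] 6.4 [12. 36.]
tbar [344.8 173. ] 65 [548.3 280.1] -9.5 [25. 42.]
stone [174.08169014 202.41690141] 355 ((485.3664855957031, 276.5697021484375), (84.94689178466797, 56.320655822753906), 3.426063299179077)
green T 65 [ 642. -297.] 9.0 [16. 58.]
green S 101 [ 639.9 -296.7] 8.1 [15. 60.]
blue S 58 [ 449.6 -218.8] -5.6 [13. 62.]
ochre T 75 [ 448.  -407.3] 4.3 [18. 58.]
ochre S 72 [ 445.3 -406.9] 4.7 [14. 60.]
at [ 485.8 -191.4  189. ] yaw deg -0.1 shift [-33.  28.  39.] turn 5.1 j6 1.07
```

The T-bar is back at its original pixels in both views, so the keeper is shut. Next is the blue chisel.

Emit:
carry_out(
  motion=[
    [-34.3,27.8,0,0,0.5],
    [0,0,0,5.1,0.5],
    [0,0,45,0,0.5],
    [0,0,45,0,0.5],
    [0,0,45,0,0.5],
    [0,0,30,0,0.5],
    [0,0,13.5,0,0.5],
    [0,0,0,0,0.5],
    [0,0,0,0,0.5],
  ],
)

```text
t: 19.35
eef_pos: [451.9, -215.0, 10.4]
tcp_rot: [-3.141, 0.001, -0.086]
ft_force: [0.3, 0.2, 0.1]
opening: 0.5
grip_force: 0.0
```

```bash
python3 - <<'E'
from h import *
go(451.5,-219.2,10.5,-5.2);print(env.state()["ft_force"],env.state()["opening"]*95)
E
```

```text
at [ 451.9 -215.    10.4] yaw deg -5.0 shift [ 0.   4.3 -0.1] turn 0.2 j6 1.08
[0.34154895 0.2156574  0.07222717] 47.54415779343007
```

Emit:
carry_out(
  motion=[
    [0,4.3,0,0,0.5],
    [0,0,0,0,1],
    [0,0,0,0,1],
    [0,0,0,0,1],
    [0,0,0,0,1],
    [0,0,0,0,1],
    [0,0,0,0,1],
    [0,0,-20,0,1],
    [0,0,-45,0,1],
    [0,0,-45,-8.4,1],
    [0,0,0,0,1],
    [0,0,0,0,1],
  ],
)

```text
t: 20.55
eef_pos: [452.0, -219.8, 121.3]
tcp_rot: [3.14, -0.002, 0.059]
ft_force: [-0.9, 0.2, -1.5]
opening: 0.161
grip_force: 30.0
```

```bash
python3 - <<'E'
from h import *
from fin import *
print(env.state()["grip_force"],env.state()["opening"]*95)
go(634.5,-67.5,121,3.3); y=np.radians(3.3)
for k in(-96,-48,0,48): print(k, np.round([634.5-k*np.sin(y),-67.5+k*np.cos(y)],1))
E
```

```text
29.999568164348602 15.319357383382274
at [ 452.  -219.8  121.3] yaw deg 3.4 shift [ 191.1 -141.4    0.3] turn 0.1 j6 0.93
-96 [ 640.  -163.3]
-48 [ 637.3 -115.4]
0 [634.5 -67.5]
48 [631.7 -19.6]
```

Emit:
carry_out(
  motion=[
    [31.8,-31.6,0,0,1],
    [31.8,-31.6,0,0,1],
    [31.8,-31.6,0,0,1],
    [31.8,-31.6,0,0,1],
    [31.8,-31.6,0,0,1],
    [31.8,-31.6,0,0,1],
    [0,0,20,0,1],
    [0,0,10,0,1],
    [0,0,0,0,1],
    [0,0,0,0,1],
  ],
)

```text
t: 21.55
eef_pos: [630.5, -19.9, 90.1]
tcp_rot: [-3.141, 0.002, 0.058]
ft_force: [-0.6, -0.4, 0.1]
opening: 0.164
grip_force: 30.0
```

```bash
python3 - <<'E'
from h import *
from fin import *
s=env.state();print(s["eef_pos"],s["opening"]*95)
a=cam("top");b=cam("scene")
z=s["eef_pos"][2]-2
for n,lo,hi in(("blue",(105,150,70),(125,255,255)),):
    for d,bx in((a,(205,125,320,200)),(b,(190,170,310,300))):
        for c in comps(mask(d,lo,hi,bx),6): print(n,c[1],*pca(d,c,z))
# bars' blade: bright low-sat pixels around edge
p=s["eef_pos"]; y=s["tcp_rot"][2]
for t in(75,45,-45,-75):
    X=[p[0]+t*np.cos(y),p[1]+t*np.sin(y),z]; print(t,proj(a,X).round(1),proj(b,X).round(1))
A=cv2.resize(a["color"][125:190,225:315],None,fx=4,fy=4,interpolation=2);B=cv2.resize(b["color"][180:285,200:305],None,fx=4,fy=4,interpolation=2)
h=max(len(A),len(B)); 
cv2.imwrite("pics/q1.png",np.hstack([np.pad(A,((0,h-len(A)),(0,0),(0,0))),B])[:,:,::-1])
E
```

```text
[630.45266603 -19.85658539  90.11101423] 15.545867578518218
blue 52 [640.7 -19.1] -9.9 [15. 40.]
75 [[255.7 137.6]] [[283.4 245.3]]
45 [[256.3 146. ]] [[277.7 238. ]]
-45 [[258.3 171.3]] [[262.1 217.5]]
-75 [[258.9 179.8]] [[257.3 211.2]]
```

View pics/q1.png

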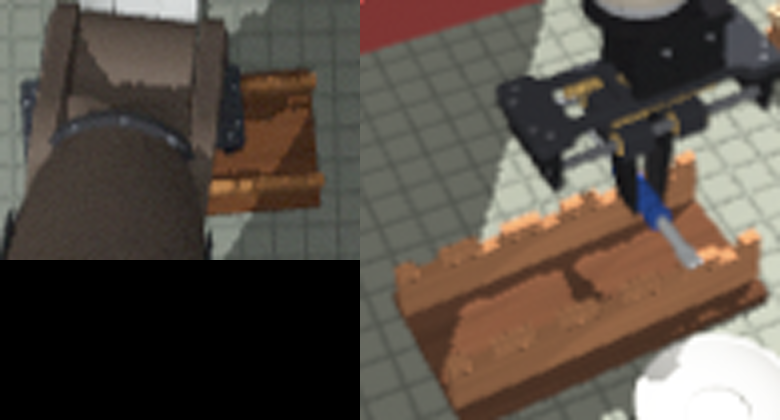

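The held chisel's blade in the scene crop, (692,265), matches its projection to about 1 px. The rail ends there are (397,264) and (694,152) on the near rail and (759,233) on the far rail.

```bash
python3 - <<'E'
from h import *
b=cam("scene")
f=lambda u,v:np.array([200+(u-360+.5)/4-.5,180+(v+.5)/4-.5])
for q in((397,264),(694,152),(759,233)): print(ray(b,f(*q),55).round(1)[0])
y=np.radians(3.3);R=np.array([[np.cos(y),-np.sin(y)],[np.sin(y),np.cos(y)]])
# brightness along the near rail's top centre line in rest coords, both candidates
g=cv2.cvtColor(b["color"],cv2.COLOR_RGB2GRAY).astype(np.float32)
ks=np.arange(-130,60,4)
for c in((632,-69),(634.5,-67.5),(637,-64.5)):
    X=np.array([np.r_[R@[-45,k]+c,55] for k in ks]); p=proj(b,X).astype(np.float32)
    print(c,cv2.remap(g,p[:,0].copy(),p[:,1].copy(),1).ravel().astype(int).tolist())
print(ks.tolist())
E
```

```text
[ 591.6 -189.3   55. ]
[582.5  47.6  55. ]
[674.6  51.9  55. ]
(632, -69) [103, 102, 99, 95, 108, 98, 102, 103, 103, 100, 92, 106, 109, 99, 106, 109, 104, 95, 105, 146, 196, 196, 193, 190, 184, 195, 196, 188, 194, 195, 189, 170, 188, 197, 176, 181, 191, 195, 185, 128, 145, 185, 188, 189, 184, 163, 77, 22]
(634.5, -67.5) [103, 102, 103, 106, 110, 102, 99, 103, 102, 94, 97, 110, 106, 107, 106, 110, 104, 107, 135, 189, 195, 190, 185, 188, 191, 194, 193, 192, 193, 193, 178, 179, 196, 186, 158, 191, 192, 192, 148, 121, 142, 192, 198, 195, 180, 130, 22, 23]
(637, -64.5) [103, 102, 107, 109, 106, 95, 101, 101, 96, 96, 107, 106, 107, 106, 107, 106, 112, 145, 188, 191, 181, 158, 176, 180, 184, 184, 183, 183, 188, 179, 174, 191, 182, 147, 179, 182, 183, 156, 107, 121, 176, 193, 197, 191, 128, 35, 23, 25]
[-130, -126, -122, -118, -114, -110, -106, -102, -98, -94, -90, -86, -82, -78, -74, -70, -66, -62, -58, -54, -50, -46, -42, -38, -34, -30, -26, -22, -18, -14, -10, -6, -2, 2, 6, 10, 14, 18, 22, 26, 30, 34, 38, 42, 46, 50, 54, 58]
```

Emit:
carry_out(
  motion=[
    [0,1.2,10,0,1],
    [0,0,10,0,1],
    [0,0,6,0,1],
    [0,0,4,0,1],
    [0,0,2,0,1],
    [0,0,0,0,1],
  ],
)

```text
t: 22.3
eef_pos: [631.1, -20.3, 58.4]
tcp_rot: [3.142, 0.0, 0.06]
ft_force: [-0.8, -0.3, -0.2]
opening: 0.163
grip_force: 30.0
```

Emit:
carry_out(
  motion=[
    [0,0,2,0,1],
    [0,0,2,0,1],
    [0,0,1,0,1],
    [0,0,1,0,1],
    [0,0,0,0,1],
  ],
)

```text
t: 22.8
eef_pos: [631.1, -20.3, 52.6]
tcp_rot: [3.142, 0.0, 0.06]
ft_force: [-1.2, 0.5, 0.2]
opening: 0.161
grip_force: 30.0
```

The bar is inside its notch and touches nothing at the side. Releasing it.

Emit:
carry_out(
  motion=[
    [0,0,1,0,1],
    [0,0,0,0,0.8],
    [0,0,0,0,0.7],
    [0,0,0,0,0.7],
    [0,0,0,0,0.7],
    [0,0,-10,0,0.7],
    [0,0,-30,0,0.7],
    [0,0,-45,0,0.6],
    [0,30,0,3.4,0.5],
    [0,40,0,0,0.5],
    [0,45,0,0,0.5],
  ],
)

```text
t: 23.9
eef_pos: [633.1, -135.8, 138.1]
tcp_rot: [3.141, -0.001, 0.002]
ft_force: [1.1, 0.1, 0.4]
opening: 0.498
grip_force: 0.0
```

Emit:
carry_out(
  motion=[
    [-28,35,0,0,0.5],
    [-28,35,0,0,0.5],
    [-28,35,0,0,0.5],
    [-28,35,0,0,0.5],
    [-28,35,0,0,0.5],
    [-28,15,0,4.4,0.5],
    [0,0,0,0,0.5],
  ],
)

```text
t: 24.6
eef_pos: [462.4, -327.3, 137.5]
tcp_rot: [3.141, 0.0, -0.082]
ft_force: [0.4, 0.6, -1.3]
opening: 0.503
grip_force: 0.0
```

```bash
python3 - <<'E'
from h import *
from fin import *
a=cam("top");b=cam("scene")
for n,lo,hi in(("blue",(105,150,70),(125,255,255)),):
    for d,bx in((a,(205,125,320,200)),(b,(190,170,310,300))):
        for c in comps(mask(d,lo,hi,bx),6): print(n,c[1],*pca(d,c,53))
# cream sleeve, scene: bright warm pixels
H=cv2.cvtColor(b["color"],cv2.COLOR_RGB2HSV); print([H[v,u].tolist() for u,v in((154,237),(155,243),(156,250))])
go(459.7,-325,10.5,-4.3)
E
```

```text
blue 64 [628.6 -20.9] 1.5 [14. 58.]
blue 83 [631.7 -22.5] 3.6 [16. 59.]
[[21, 23, 158], [21, 22, 160], [102, 9, 141]]
at [ 465.  -325.8  137.5] yaw deg -4.4 shift [ -5.3  -0.4 127. ] turn -0.1 j6 0.92
```

Blue is seated. Next is the cream chisel.

Emit:
carry_out(
  motion=[
    [-5.3,-0.4,45,0,0.5],
    [0,0,45,0,0.5],
    [0,0,30,0,0.5],
    [0,0,7,0,0.5],
    [0,0,0,0,0.5],
    [0,0,0,0,1],
    [0,0,0,0,1],
    [0,0,0,0,1],
    [0,0,0,0,1],
    [0,0,0,0,1],
    [0,0,0,0,1],
  ],
)

```text
t: 25.8
eef_pos: [459.9, -324.6, 10.0]
tcp_rot: [3.141, -0.0, -0.076]
ft_force: [0.5, 0.3, 3.6]
opening: 0.168
grip_force: 30.0
```

Emit:
carry_out(
  motion=[
    [0,0,-20,0,1],
    [0,0,-45,0,1],
    [0,0,-45,-7.7,1],
    [0,0,0,0,1],
    [0,0,0,0,1],
  ],
)

```text
t: 26.3
eef_pos: [459.8, -324.6, 120.3]
tcp_rot: [3.14, -0.001, 0.057]
ft_force: [-0.1, -0.1, -1.0]
opening: 0.165
grip_force: 30.0
```

```bash
cat > tgt.py <<'E'
from h import *
import sys
k=float(sys.argv[1]); y=np.radians(3.3); s=env.state(); print(s["opening"]*95,s["grip_force"])
go(632.5+.5-k*np.sin(y),-69+.3+k*np.cos(y),float(sys.argv[2]),3.4)
E
python3 tgt.py 0 100
```

```text
15.647043714740333 29.99963343143463
at [ 459.8 -324.6  120.3] yaw deg 3.3 shift [ 187.5 -245.7   20.3] turn -0.1 j6 0.78
```

Emit:
carry_out(
  motion=[
    [26.8,-35.1,0,0,1],
    [26.8,-35.1,0,0,1],
    [26.8,-35.1,0,0,1],
    [26.8,-35.1,0,0,1],
    [26.8,-35.1,0,0,1],
    [26.8,-35.1,0,0,1],
    [26.7,-35.1,0,0,1],
    [0,0,20,0,1],
    [0,0,10,0,1],
    [0,0,0,0,1],
  ],
)

```text
t: 27.3
eef_pos: [631.1, -68.4, 86.7]
tcp_rot: [-3.14, 0.005, 0.057]
ft_force: [0.3, 0.5, -0.1]
opening: 0.163
grip_force: 30.0
```

```bash
python3 tgt.py 0 51.6
```

```text
15.479401876179166 29.999526143074036
at [631.1 -68.4  86.7] yaw deg 3.3 shift [ 1.9  0.4 35.1] turn -0.1 j6 1.30
```

Emit:
carry_out(
  motion=[
    [1.9,0.4,12,0,1],
    [0,0,10,0,1],
    [0,0,6,0,1],
    [0,0,2,0,1],
    [0,0,2,0,1],
    [0,0,2,0,1],
    [0,0,0,0,1],
  ],
)

```text
t: 28.0
eef_pos: [634.6, -68.7, 55.8]
tcp_rot: [3.141, -0.0, 0.058]
ft_force: [-0.2, 0.7, -0.6]
opening: 0.167
grip_force: 30.0
```

Emit:
carry_out(
  motion=[
    [0,0,2,0,1],
    [0,0,1,0,1],
    [0,0,1,0,1],
    [0,0,0,0,1],
  ],
)

```text
t: 28.4
eef_pos: [634.6, -68.6, 51.6]
tcp_rot: [3.142, 0.0, 0.058]
ft_force: [0.0, 0.1, -0.5]
opening: 0.166
grip_force: 30.0
```

Emit:
carry_out(
  motion=[
    [0,0,0,0,0.8],
    [0,0,0,0,0.7],
    [0,0,0,0,0.7],
    [0,0,0,0,0.7],
    [0,0,-10,0,0.7],
    [0,0,-30,0,0.7],
    [0,0,-45,0,0.6],
    [0,0,0,3.4,0.5],
    [-23,43,0,0,0.5],
    [-23,43,0,0,0.5],
    [-23,43,0,0,0.5],
    [-23,43,0,0,0.5],
  ],
)

```text
t: 29.6
eef_pos: [541.5, -241.9, 137.7]
tcp_rot: [3.141, -0.001, -0.001]
ft_force: [0.8, -0.2, 0.6]
opening: 0.505
grip_force: 0.0
```

Emit:
carry_out(
  motion=[
    [-23,43,0,0,0.5],
    [-23,43,0,0,0.5],
    [-23,43,0,0,0.5],
    [-23,37,0,0,0.5],
    [0,0,0,-4,0.5],
    [0,0,0,0,0.5],
  ],
)

```text
t: 30.2
eef_pos: [449.4, -407.4, 137.4]
tcp_rot: [3.141, -0.0, 0.067]
ft_force: [0.6, 0.4, 0.4]
opening: 0.5
grip_force: 0.0
```

```bash
python3 - <<'E'
from h import *
from fin import *
chis(cam("top"),cam("scene")); go(448.5,-406.5,10.3,3.9)
E
```

```text
green T 68 [ 640.5 -297. ] 8.7 [16. 58.]
green S 100 [ 639.9 -296.8] 8.1 [15. 60.]
blue T 64 [636.  -21.3] 1.5 [15. 60.]
blue S 82 [594.7  -4.7] 3.3 [16. 62.]
ochre S 72 [ 445.6 -406.9] 4.7 [14. 62.]
at [ 450.4 -406.1  137.2] yaw deg 3.8 shift [ -1.9   0.3 126.9] turn -0.1 j6 0.66
```

Emit:
carry_out(
  motion=[
    [-1.9,0.3,45,0,0.5],
    [0,0,45,0,0.5],
    [0,0,30,0,0.5],
    [0,0,7,0,0.5],
    [0,0,0,0,0.5],
    [0,0,0,0,1],
    [0,0,0,0,1],
    [0,0,0,0,1],
    [0,0,0,0,1],
    [0,0,0,0,1],
    [0,0,0,0,1],
  ],
)

```text
t: 31.4
eef_pos: [448.4, -406.9, 10.0]
tcp_rot: [3.141, -0.0, 0.068]
ft_force: [-0.2, 1.5, 5.0]
opening: 0.164
grip_force: 30.0
```

Emit:
carry_out(
  motion=[
    [0,0,-20,0,1],
    [0,0,-45,0,1],
    [0,0,-45,0.5,1],
    [0,0,0,0,1],
    [0,0,0,0,1],
  ],
)

```text
t: 31.9
eef_pos: [448.3, -406.9, 120.3]
tcp_rot: [3.14, -0.001, 0.06]
ft_force: [-0.3, 0.3, -1.2]
opening: 0.165
grip_force: 30.0
```

```bash
python3 tgt.py -48 100
```

```text
15.638760176235653 29.999712109565735
at [ 448.3 -406.9  120.3] yaw deg 3.4 shift [ 204.4 -278.6   20.3] turn 0.0 j6 0.67
```

Emit:
carry_out(
  motion=[
    [25.5,-34.8,0,0,1],
    [25.5,-34.8,0,0,1],
    [25.5,-34.8,0,0,1],
    [25.5,-34.8,0,0,1],
    [25.6,-34.8,0,0,1],
    [25.6,-34.8,0,0,1],
    [25.6,-34.9,0,0,1],
    [25.6,-34.9,0,0,1],
    [0,0,20,0,1],
    [0,0,10,0,1],
    [0,0,0,0,1],
    [0,0,0,0,1],
  ],
)

```text
t: 33.1
eef_pos: [635.1, -117.3, 89.1]
tcp_rot: [-3.141, 0.001, 0.059]
ft_force: [0.5, 0.2, -0.0]
opening: 0.164
grip_force: 30.0
```

```bash
python3 tgt.py -48 51.6
```

```text
15.548387547859221 29.99958336353302
at [ 635.1 -117.3   89.1] yaw deg 3.4 shift [ 0.7 -0.7 37.5] turn -0.0 j6 1.23
```

Emit:
carry_out(
  motion=[
    [0.7,-0.7,12,0,1],
    [0,0,10,0,1],
    [0,0,6,0,1],
    [0,0,2,0,1],
    [0,0,2,0,1],
    [0,0,2,0,1],
    [0,0,0,0,1],
  ],
)

```text
t: 33.8
eef_pos: [636.3, -115.8, 55.7]
tcp_rot: [3.142, 0.0, 0.06]
ft_force: [0.3, -0.7, -1.2]
opening: 0.165
grip_force: 30.0
```

Emit:
carry_out(
  motion=[
    [0,0,1,0,1],
    [0,0,1,0,1],
    [0,0,0.8,0,1],
    [0,0,0,0,1],
  ],
)

```text
t: 34.2
eef_pos: [636.3, -115.8, 52.9]
tcp_rot: [3.142, 0.0, 0.06]
ft_force: [-0.0, 0.2, -1.4]
opening: 0.161
grip_force: 30.0
```

Emit:
carry_out(
  motion=[
    [0,0,1.2,0,1],
    [0,0,0,0,0.8],
    [0,0,0,0,0.7],
    [0,0,0,0,0.7],
    [0,0,0,0,0.7],
    [0,0,-10,0,0.7],
    [0,0,-30,0,0.7],
    [0,0,-45,0,0.6],
    [0,0,0,3.4,0.5],
    [1,45,0,0,0.5],
    [1,45,0,0,0.5],
    [1,45,0,0,0.5],
  ],
)

```text
t: 35.4
eef_pos: [639.5, -252.1, 138.0]
tcp_rot: [3.141, -0.001, 0.001]
ft_force: [0.1, 0.5, -0.5]
opening: 0.496
grip_force: 0.0
```

Emit:
carry_out(
  motion=[
    [1,46,0,0,0.5],
    [0,0,0,-8.4,0.5],
    [0,0,0,0,0.5],
    [0,0,0,0,0.5],
  ],
)

```text
t: 35.8
eef_pos: [640.4, -296.3, 137.2]
tcp_rot: [3.142, -0.0, 0.143]
ft_force: [0.3, 0.7, 0.6]
opening: 0.499
grip_force: 0.0
```

```bash
python3 - <<'E'
from h import *
from fin import *
chis(cam("top"),cam("scene")); go(641,-297,10.3,8.4)
E
```

```text
green S 101 [ 639.9 -296.7] 8.1 [15. 60.]
blue T 64 [636.  -21.3] 1.5 [15. 60.]
blue S 82 [594.7  -4.7] 3.3 [16. 62.]
ochre T 79 [ 643.  -118.8] 1.8 [18. 61.]
ochre S 9 [ 384.4 -320.4] -12.7 [11. 12.]
ochre S 13 [ 442.3 -326.1] -82.2 [ 6. 30.]
ochre S 112 [ 601.5 -104. ] 3.3 [20. 65.]
at [ 640.6 -295.8  137.2] yaw deg 8.3 shift [  0.2   1.3 126.9] turn -0.1 j6 0.90
```

Emit:
carry_out(
  motion=[
    [0.2,1.3,45,0,0.5],
    [0,0,45,0,0.5],
    [0,0,30,0,0.5],
    [0,0,7,0,0.5],
    [0,0,0,0,0.5],
    [0,0,0,0,1],
    [0,0,0,0,1],
    [0,0,0,0,1],
    [0,0,0,0,1],
    [0,0,0,0,1],
    [0,0,0,0,1],
  ],
)

```text
t: 37.0
eef_pos: [640.9, -298.0, 9.9]
tcp_rot: [3.141, -0.0, 0.147]
ft_force: [-0.1, 1.5, 2.3]
opening: 0.16
grip_force: 30.0
```

Emit:
carry_out(
  motion=[
    [0,0,-20,0,1],
    [0,0,-45,0,1],
    [0,0,-30,5,1],
    [0,0,0,0,1],
    [0,0,0,0,1],
  ],
)

```text
t: 37.5
eef_pos: [640.7, -298.1, 104.9]
tcp_rot: [3.141, -0.0, 0.061]
ft_force: [-0.8, 0.4, -2.0]
opening: 0.164
grip_force: 30.0
```

```bash
python3 tgt.py -96 88
```

```text
15.576162551358358 29.999915957450867
at [ 640.7 -298.1  104.9] yaw deg 3.5 shift [   5.9 -133.4   16.9] turn 0.1 j6 0.98
```

Emit:
carry_out(
  motion=[
    [2,-33.5,0,0,1],
    [2,-33.5,0,0,1],
    [2,-33.4,0,0,1],
    [0,-33,0,0,1],
    [0,0,15,0,1],
    [0,0,0,0,1],
    [0,0,0,0,1],
  ],
)

```text
t: 38.2
eef_pos: [638.5, -165.2, 88.5]
tcp_rot: [-3.141, 0.002, 0.06]
ft_force: [-0.3, -0.6, -0.5]
opening: 0.165
grip_force: 30.0
```

```bash
python3 tgt.py -96 51.6
```

```text
15.656262265650366 29.999728202819824
at [ 638.5 -165.2   88.5] yaw deg 3.4 shift [ 0.1 -0.7 36.9] turn 0.0 j6 1.16
```

Emit:
carry_out(
  motion=[
    [0,-0.7,12,0,1],
    [0,0,10,0,1],
    [0,0,6,0,1],
    [0,0,2,0,1],
    [0,0,2,0,1],
    [0,0,2,0,1],
    [0,0,0,0,1],
  ],
)

```text
t: 38.9
eef_pos: [638.8, -163.8, 55.7]
tcp_rot: [3.141, -0.0, 0.06]
ft_force: [0.5, 0.0, -1.1]
opening: 0.169
grip_force: 30.0
```

Emit:
carry_out(
  motion=[
    [0,0,1.5,0,1],
    [0,0,1.5,0,1],
    [0,0,0.8,0,1],
    [0,0,0,0,1],
  ],
)

```text
t: 39.3
eef_pos: [638.8, -163.8, 51.9]
tcp_rot: [3.142, -0.0, 0.06]
ft_force: [-0.5, -0.4, -0.7]
opening: 0.166
grip_force: 30.0
```

Release it, move well away from the bench (back towards the start), and measure everything.

Emit:
carry_out(
  motion=[
    [0,0,0,0,0.8],
    [0,0,0,0,0.7],
    [0,0,0,0,0.7],
    [0,0,0,0,0.7],
    [0,0,-10,0,0.7],
    [0,0,-30,0,0.7],
    [0,0,-45,0,0.6],
    [0,0,-40,0,0.5],
    [-30,38,0,0,0.5],
    [-30,38,0,0,0.5],
    [-30,38,0,0,0.5],
    [-30,38,0,0,0.5],
  ],
)

```text
t: 40.5
eef_pos: [527.0, -324.0, 178.0]
tcp_rot: [3.141, -0.001, 0.06]
ft_force: [1.2, -0.4, -0.9]
opening: 0.497
grip_force: 0.0
```

Emit:
carry_out(
  motion=[
    [-30,38,0,0,0.5],
    [-30,38,0,0,0.5],
    [-30,38,0,0,0.5],
    [-30,38,0,0,0.5],
    [-30,38,0,0,0.5],
    [-30,38,0,0,0.5],
    [-30,20,0,0,0.5],
    [0,0,0,0,0.5],
  ],
)

```text
t: 41.3
eef_pos: [329.8, -585.5, 177.4]
tcp_rot: [3.141, 0.0, 0.055]
ft_force: [-0.2, 0.6, 0.8]
opening: 0.5
grip_force: 0.0
```

```bash
python3 - <<'E'
from h import *
from fin import *
a=cam("top");b=cam("scene")
y=np.radians(3.35)
for n,lo,hi in(("green",(75,120,60),(90,255,255)),("blue",(105,150,70),(125,255,255)),("cream",(10,8,150),(40,70,255)),("ochre",(18,110,40),(32,255,255))):
    for d,bx,k in((a,(230,135,312,185),"T"),(b,(195,205,310,285),"S")):
        for c in comps(mask(d,lo,hi,bx),12):
            m,an,e=pca(d,c,53); q=(m-[632.5,-69])@np.array([[np.cos(y),-np.sin(y)],[np.sin(y),np.cos(y)]]); print(n,k,c[1],"in rest",q.round(1),"yaw",an,e)
for d,bx in((a,(155,165,190,205)),(b,(330,160,370,190))):
    c=max(comps(mask(d,(5,150,120),(22,255,255),bx),3),key=lambda c:c[1]); print("tbar",c[0].round(1),c[1])
for c in comps(mask(a,(70,35,40),(88,255,255),(155,180,190,222)),20):
    print("stone",c[0].round(1),c[1])
c=max(comps(mask(a,(0,0,185),(180,40,255),(230,105,285,145)),50),key=lambda c:c[1]); print("dish",ray(a,c[0],22).round(0))
print(env.state()["eef_pos"])
E
```

```text
green T 66 in rest [ -0.4 -94.8] yaw 3.8 [15. 59.]
green S 96 in rest [  3.5 -96.4] yaw 3.4 [16. 59.]
blue T 64 in rest [-1.1 48.2] yaw 1.5 [14. 58.]
blue S 85 in rest [ 2.  46.6] yaw 3.2 [16. 59.]
cream T 51 in rest [2.2 1.5] yaw 3.7 [12. 57.]
cream S 3642 in rest [-53.2   6.2] yaw 73.6 [262. 385.]
cream S 144 in rest [118.9 -43.9] yaw -85.5 [31. 72.]
ochre T 80 in rest [  0.6 -46.7] yaw 2.4 [17. 60.]
ochre S 113 in rest [  3.  -47.8] yaw 3.5 [19. 61.]
tbar [169.7 182.3] 34
tbar [344.8 172.9] 66
stone [174.  202.5] 353
dish [[773. -40.  22.]]
[ 332.78589843 -582.99463054  177.40759893]
```

```bash
python3 -c "
from cell import env
print(env.job_done())"
```

```text
the job is handed in; nothing more can be done
None
```

The job is handed in: the stone lies between the lines against the ledge under the shut keeper, and the four chisels present (blue, cream, ochre, green) each lie in a notch of their own, edges away; the final camera measurements agree, and the dish, can and hammer were not touched.

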